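# Index the polishing carousel to the red pot and bolt it

### The arm

A 7-joint arm with a two-finger parallel gripper is mounted at the origin on a cart in front of the work surface, level with it; the furniture and walls round the work are solid. World frame = base frame: x ahead of the robot, y to its left, z up, the work surface at z = 0. Lengths are in m, angles in rad, forces in N, time in s.
With the tool pointing down it reaches from about 0.4 to 0.85 m from the base axis. Payload 4.5 kg.
Tool frame: the origin (TCP) lies on the centre line of the jaws, within the pads' length; the fingertips stand 14 mm ahead of it and the grasp point (between the pads) lies 5 mm behind it (r.tcp_to_tips is the z of the fingertips in the tool frame, in m); z points along the fingers, y is the direction in which the jaws open and shut (so a half turn about z gives the same grasp; the last joint's range is limited). The gripper opens to 88 mm and grips with 3 to 60 N. Pads are 18 mm wide; open, the fingers measure 123 mm over their backs; the gripper's body (75 mm by 187 mm) begins 45 mm behind the grasp point.
Start: joints at [-1.068, 0.689, -0.195, 1.565, 0.157, 0.902, -0.215], TCP at [0.282, 0.558, 0.253] pointing down, gripper open.
Joint ranges: [-3.01, 3.01], [-0.46, 2.08], [-1.47, 1.51], [0.13, 2.56], [-1, 4.14], [0.04, 2.09], [-2.66, 2.66]. Speed limits (rad/s): [2.57, 2.57, 3.14, 3.14, 3.14, 3.14, 3.14].

### API

Orientations are given as a unit quaternion [x, y, z, w].
In Python, from plant import r, viewer gives the robot as it stands.
- The arm moves only by the shell command python3 -m inch 'ROWS' [FORCE]. ROWS is JSON, a list of rows, each a list of 3 entries, a list of its own where there are three numbers: the closure, from 0 (fully open) to 1 (shut), then the shift along the tool's x, y, z in cm, then the turn about the tool's z in degrees. In form: [[fingers, [x, y, z], yaw], ...]. A call has 1 to 20 rows; each row is the pose to reach, as a shift and turn from the pose commanded when the call began, along the tool's axes at that moment; what a row does not reach only later rows make up. A row lasts 1/10 s, in which the tool goes at most 50 mm and 8.59 degrees, less where a joint would pass 70% of its speed; a pose out of reach is approached as far as the arm can. A call with a gripper value outside its range is refused whole. The fingers move at their own pace and stop on an object; FORCE is the grip in N (left out, the last holds). Time passes only in rows, so rows that repeat a pose let the fingers close. It gives the time, the measured TCP pose, the force and the opening at its end, in the units of the state.
- r.get_state(): the state, without advancing time (a new reading comes with each control period).
- viewer.snapshot(name): name is "side" or "top" or "wrist"; returns the picture (400x640x3 uint8, red, green, blue); there is no depth.
- viewer.camera_params(name): a dict with "intrinsics" (3x3 intrinsics, pixels), "world_to_cam" (4x4, takes a point from world to camera coordinates). Camera axes: x right, y up, looking along -z (the intrinsics and any distortion apply to the point x, -y, -z); pixel columns grow to the right and rows downward; lengths in m; the calibration is good to about 2 mm. A picture is of the moment at which its call begins: read the wrist's pose just before it. camera_params takes no time and is no camera call; for the wrist camera it gives the pose at the moment of the call.
- r.finish_job(): hands the job in, once; it reports no verdict.
Trained networks look in the newest picture that a camera, given by its name, has taken for a name from the list of things; names that differ only in an ending like _2 or _b are one class to them, and where a whole thing is asked for, a point or a joint stands for the part that bears it (a point fixed in the world has none). Each returns a list of dicts, best first, with "p" (0 to 1); they miss things now and then, are a little off and sometimes report something else, mostly with a low value. They report only what shows in the picture. A call takes as long as a camera call. They do not tell look-alikes from the thing itself.
- viewer.outline_of(camera, name): "pixels" (400x640 bool, what is visible of it) and "bbox" ([left, top, width, height] in pixels, round what is visible of it).
The state is a dict: "clock": time; "q": joint angles; "qd": joint speeds; "joint_torque": joint torques, N m; "tool_pos": TCP position; "eef_rot": TCP orientation; "contact_force": force on the tool from outside, world axes, zero at the start; "moment": the same for the moment, N m; "opening": opening from 0.0 (shut) to 1.0 (fully open).
Only numpy, scipy, OpenCV 4.12 (cv2) and the standard library are available. Lean on these libraries where they do the work, as an engineer would, in place of code of your own. Each camera call takes 0.05 s, during which the arm holds its last target.

### The job

The red pot of polishing rouge is wanted next, so bring it to the front of the round turntable: push the little bolt at the front out of the turntable's rim, push the turntable round by the brass pegs on its rim (not by the jars) until the red pot stands right behind the bolt, then push the bolt fully home into the notch so that the turntable is locked and the lid can be unscrewed one-handed. Leave every jar standing in its pocket and do not shift the tools lying round about.

Things in the scene. Friction and masses are not known exactly. Their poses are not given: they have to be found in the camera images.
- carousel: grey base of a round jar carousel, fixed to the bench; origin on the bench top, on the turntable's axis; z up. Its -x axis points to the carousel's front, where a tongue carries the bolt (towards the robot, turned up to 0.3 rad). Notched steel turntable on it: radius 115 mm, 18 to 30 mm above the bench; beech disc on top: radius 96 mm, top at 36 mm; brass centre knob to 70 mm
- rim_peg (a point): top of one of six equal upright brass pegs on the rim to push by: 107 mm from the axis, 10 mm thick (collars 13), from 30 to 63 mm above the bench, every 60 degrees, each midway between two pockets. The pockets are six black collars on the beech disc, 53 mm inside, 9 mm high, centres 62 mm from the axis; in the rim before each is a notch, flared from 12 to 20 mm
- turntable (a joint): turntable angle, rad, counterclockwise from above; 0 at the start, locked; range 6.4 either way. Pockets and notches lie at this angle + k*60 degrees from the carousel's +x, pegs at it + 30 + k*60; the front is at 180, so at each multiple of 1.0472 rad a notch faces the bolt. 0.06 N m of friction: stays where left. Within about 3 degrees the bolt's round nose finds the notch and draws it true
- bolt (a joint): position of the sliding bolt, m: 0 = fully home in a notch (locked, as at the start), 0.020 = fully drawn out, towards the carousel's front; it clears the rim beyond 0.014. It slides along the carousel's x axis with about 1.5 N of friction and stays where it is left.
- bolt_knob (a point): centre of the black ball, 20 mm across, on the bolt's upright steel post (11 mm thick, bare from 34 to 66 mm above the bench). 75 mm above the bench; 160 mm before the axis when the bolt is home, 180 when drawn. Between post and turntable a steel bridge over the bolt, 126 to 142 mm from the axis, stands 39 mm high with its screws: push the post above it
- front_place (a point): fixed point at the front, 62 mm before the axis and 36 mm above the bench, where the middle of the front pocket's floor lies when the turntable is locked
- red_pot: small pot with red body and white lid (from above the smaller of the two white lids), 40 mm across, 38 mm high, loose in one of the four pockets 60 or 120 degrees to either side of the front at the start; origin at the centre of its underside, z up
- blue_jar: jar with blue body and white lid, 50 mm across, 54 mm high, loose in the front pocket at the start; origin at the centre of its underside, z up
- black_lid_jar1: jar with cream body and black lid, 44 mm across, 48 mm high, loose in a pocket; origin at the centre of its underside, z up
- black_lid_jar2: a second jar with cream body and black lid, the same size, loose in another pocket; origin at the centre of its underside, z up
- solder_spool: black spool of silver wire, 48 mm across, 22 mm high, lying in a pocket; origin at the centre of its underside, z up
- dropper_bottle: glass dropper bottle, 33 mm across, 106 mm high, standing on the bench to the right of the carousel; origin at the centre of its underside
- slide_gauge: brass slide gauge lying on the bench to the right in front, 115 mm long, 10 mm high; origin under its middle
- pliers_blue: pliers with blue grips lying on the bench on the left, 136 mm long, 10 mm high; origin under their middle
- needle_file: needle file with blue sleeve lying on the bench on the left in front, 160 mm long, 11 mm high; origin under its middle
Not all that is in view belongs to the job. What is shaped like the black_lid_jar2 but orange is not meant. Several things have the shape of the solder_spool; the one meant has the colours described above.

How it is judged:
By the outcome, as a careful person would: the job done as asked, in the order asked, and still so for the second after the job is handed in, with the robot touching nothing.
It also fails if it takes over 61 s, if anything falls off the work surface, if the arm or the gripper's body presses on something with over 40 N, if the wrist force passes 120 N, or if a joint passes its speed limit or range.

## Working session

There is one attempt and no reset: what is moved stays moved. The work goes in short steps, Python scripts to look and compute and a shell command to move; the robot and the scene stay as the last step left them, time stands still between calls to the robot, and variables do not carry over. Pictures are saved under pics/ and viewed, and the job is handed in when it is done.

```bash
ls; mkdir -p pics; python3 - <<'E'
from plant import r, viewer
import cv2
s=r.get_state(); print(s['clock'],s['tool_pos'],s['eef_rot'],s['opening'],s['contact_force'])
for n in ('top','side'):
    im=viewer.snapshot(n); cv2.imwrite(f'pics/{n}0.png',im[:,:,::-1]); p=viewer.camera_params(n); print(n,p)
E
```

```text
pics
0.0 [0.28217315 0.55702598 0.25191176] [ 2.32231360e-01  9.72660161e-01 -8.86492418e-04 -1.42424428e-04] 1.003726383704884 [-0.30666957 -0.23348299  0.93212488]
top {'intrinsics': array([[479.29810526,   0.        , 320.17737892],
       [  0.        , 479.29810526, 204.79792251],
       [  0.        ,   0.        ,   1.        ]]), 'world_to_cam': array([[ 0.00326418, -0.99998796, -0.00366462, -0.01993344],
       [ 0.97914711,  0.00245172,  0.2031377 , -0.56223162],
       [-0.20312626, -0.00425128,  0.97914332, -1.10400172],
       [ 0.        ,  0.        ,  0.        ,  1.        ]])}
side {'intrinsics': array([[393.92728416,   0.        , 321.56514442],
       [  0.        , 393.92728416, 200.09418428],
       [  0.        ,   0.        ,   1.        ]]), 'world_to_cam': array([[-0.99237016, -0.12145353,  0.0212249 ,  0.56643137],
       [ 0.06490243, -0.36822134,  0.92747006, -0.10843316],
       [-0.10482906,  0.92177117,  0.3732945 , -0.9461018 ],
       [ 0.        ,  0.        ,  0.        ,  1.        ]])}
```

View pics/top0.png

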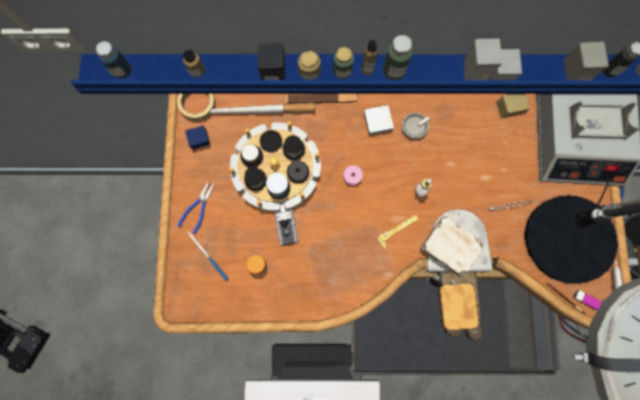

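View pics/side0.png

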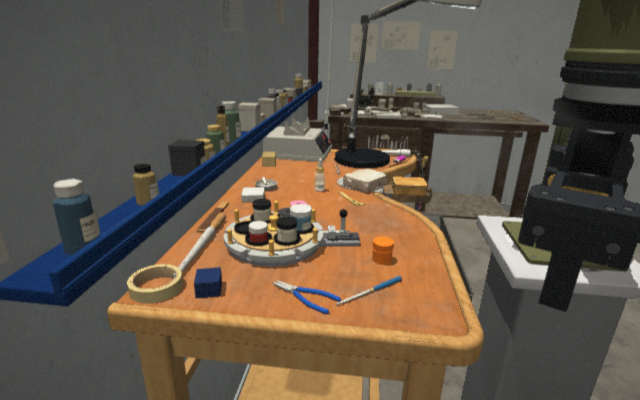

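The top view shows the carousel at about (276,166), the blue jar with its large white lid in front at (278,184), and a second, smaller white lid at (251,155), behind left. Next: the enlarged crop and the networks.

```bash
cat > h.py <<'E'
import numpy as np, cv2
from plant import r, viewer
def proj(P,p):
    K,W=p['intrinsics'],p['world_to_cam']
    c=W[:3,:3]@np.asarray(P,float)+W[:3,3]; c=np.array([c[0],-c[1],-c[2]])
    u=K@c; return u[:2]/u[2]
def ray(uv,p,z):
    K,W=p['intrinsics'],p['world_to_cam']
    d=np.linalg.inv(K)@np.array([uv[0],uv[1],1.]); d=np.array([d[0],-d[1],-d[2]])
    R=W[:3,:3]; d=R.T@d; o=-R.T@W[:3,3]
    return o+d*(z-o[2])/d[2]
def crop(im,x,y,w,h,k,name):
    cv2.imwrite('pics/'+name,cv2.resize(im[y:y+h,x:x+w],None,fx=k,fy=k,interpolation=cv2.INTER_CUBIC)[:,:,::-1])
E
python3 - <<'E'
from h import *
im=viewer.snapshot('top'); crop(im,215,105,125,145,4,'top1.png')
p=viewer.camera_params('top')
for n,z in (('bolt_knob',.075),('red_pot',.074),('blue_jar',.09),('rim_peg',.063),('carousel',.03),('solder_spool',.058),('black_lid_jar1',.084)):
    for d in viewer.outline_of('top',n)[:7]:
        m=d['pixels']; v,u=np.nonzero(m); 
        print(n,round(d['p'],2),d['bbox'],len(u),(round(u.mean(),1),round(v.mean(),1)),ray((u.mean(),v.mean()),p,z).round(4))
print(r.get_state()['clock'])
E
```

```text
bolt_knob 0.57 [281.0, 203.4, 9.3, 29.3] 101 (np.float64(284.6), np.float64(221.5)) [0.5181 0.0659 0.075 ]
red_pot 0.7 [242.9, 142.7, 18.4, 20.4] 259 (np.float64(250.6), np.float64(153.3)) [0.687  0.1521 0.074 ]
red_pot 0.68 [285.5, 131.8, 13.0, 28.1] 287 (np.float64(293.1), np.float64(145.0)) [0.7085 0.0485 0.074 ]
red_pot 0.49 [228.4, 118.0, 93.2, 92.3] 4684 (np.float64(274.8), np.float64(165.2)) [0.657  0.0922 0.074 ]
blue_jar 0.67 [268.6, 171.2, 20.6, 25.2] 412 (np.float64(277.5), np.float64(184.2)) [0.6053 0.0831 0.09  ]
rim_peg 0.58 [231.4, 123.2, 88.9, 88.5] 4351 (np.float64(275.1), np.float64(164.9)) [0.6611 0.0926 0.063 ]
carousel 0.87 [229.5, 119.1, 91.3, 125.1] 5262 (np.float64(276.2), np.float64(172.7)) [0.6502 0.0928 0.03  ]
solder_spool 0.83 [347.1, 162.4, 14.1, 21.3] 304 (np.float64(352.9), np.float64(174.7)) [ 0.6378 -0.0983  0.058 ]
solder_spool 0.81 [290.6, 162.4, 16.3, 18.8] 283 (np.float64(297.9), np.float64(170.7)) [0.6477 0.0369 0.058 ]
black_lid_jar1 0.87 [243.0, 166.8, 21.1, 19.2] 290 (np.float64(254.0), np.float64(176.2)) [0.6266 0.1406 0.084 ]
black_lid_jar1 0.84 [247.6, 256.9, 18.3, 17.5] 301 (np.float64(256.3), np.float64(263.5)) [0.4179 0.1286 0.084 ]
black_lid_jar1 0.65 [285.4, 134.6, 15.8, 25.4] 299 (np.float64(293.1), np.float64(145.5)) [0.7038 0.0478 0.084 ]
0.5
```

View pics/top1.png

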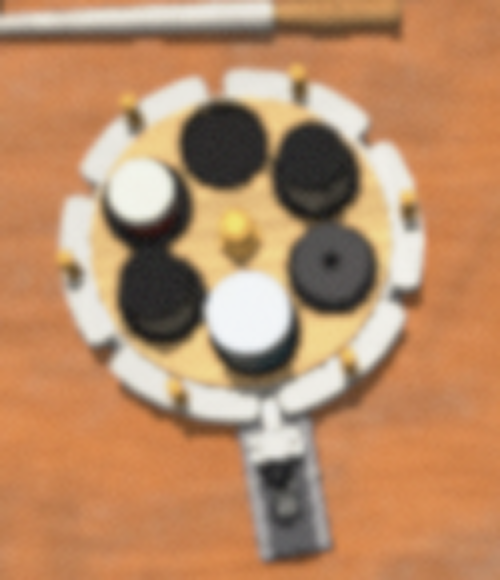

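Candidates for the red pot: the small white lid at (250,153), with red showing beneath it, and the big white lid at (278,184), with a blue body, which is the blue jar. The first is the red pot, in the left-back pocket. The orange jar at (256,263) and the pink spool at (353,175) are decoys. Next: fit the carousel pose from the pegs and the knob.

```bash
python3 - <<'E'
from h import *
from scipy.optimize import least_squares
p=viewer.camera_params('top'); W=p['world_to_cam']; print('cam',-W[:3,:3].T@W[:3,3])
im=viewer.snapshot('top'); hsv=cv2.cvtColor(im,cv2.COLOR_RGB2HSV)
# manual centers in crop (px = 215 + c/4)
tops=np.array([(128,100),(299,72),(409,200),(348,355),(177,385),(67,255)],float)
# blob refine
c0=np.array([(128,108),(299,80),(408,208),(348,360),(177,390),(68,262)],float)/4+[215,105]-.375
big=cv2.resize(im,None,fx=4,fy=4,interpolation=cv2.INTER_CUBIC).astype(float)
sat=big[:,:,0]-big[:,:,2]
obs=c0
def model(x):
    cx,cy,th=x; out=[]
    for k in range(6):
        a=th+np.pi/6+k*np.pi/3
        out.append(proj((cx+.107*np.cos(a),cy+.107*np.sin(a),.047),p))
    return np.array(out)
def res(x):
    m=model(x); d=np.linalg.norm(m[:,None]-obs[None],axis=2); j=d.argmin(0)
    return (m[j]-obs).ravel()
best=None
for t0 in (-.2,-.1,0,.1,.2):
    s=least_squares(res,[.66,.093,t0])
    if best is None or s.cost<best.cost: best=s
x=best.x; print(x,best.fun.round(2))
cx,cy,th=x
def P(rr,a,z): return (cx+rr*np.cos(th+a),cy+rr*np.sin(th+a),z)
vis=big[105*4:250*4,215*4:340*4].clip(0,255).astype(np.uint8).copy()
def dot(Q,c):
    u=(proj(Q,p)-[215,105]+.375)*4; cv2.circle(vis,tuple(int(v) for v in u),3,c,-1)
for k in range(6):
    dot(P(.107,np.pi/6+k*np.pi/3,.063),(255,0,0)); dot(P(.107,np.pi/6+k*np.pi/3,.030),(0,0,255))
    dot(P(.115,k*np.pi/3,.03),(0,255,0))
dot((cx,cy,.07),(255,0,0)); dot(P(.16,np.pi,.075),(255,0,255)); dot(P(.16,np.pi,.034),(0,255,255))
cv2.imwrite('pics/fit.png',vis[:,:,::-1])
print('knob',P(.16,np.pi,.075))
E
```

```text
cam [ 0.32632079 -0.02324818  1.1951133 ]
[0.67082714 0.09686188 0.17961264] [ 0.88  0.19 -0.11  0.12 -0.22 -0.97 -0.11  0.28 -0.4   0.29 -0.01  0.1 ]
knob (np.float64(0.5134010654139947), np.float64(0.06827812606772188), 0.075)
```

View pics/fit.png

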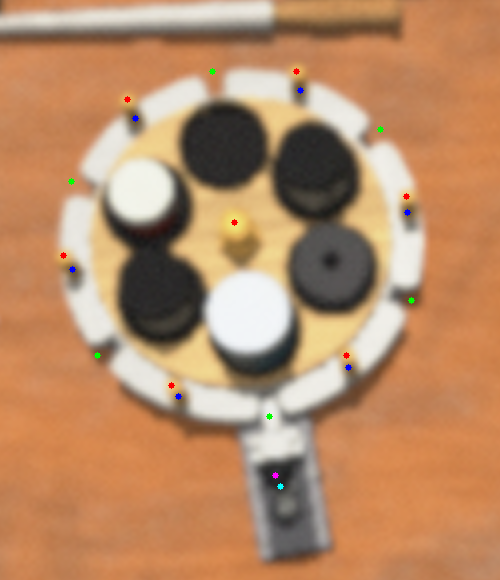

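The fit agrees with the sizes given: axis at (0.671, 0.097), yaw about 0.17–0.18, residuals under 1 px. The red pot is at about 60° in the carousel frame, so the turntable must turn +120° counterclockwise. I'll move over the bolt first.

```bash
cat >> h.py <<'E'
from scipy.spatial.transform import Rotation as Ro
def go(x,y,z,adeg):
    """shift cm in tool axes and yaw deg to bring TCP to xyz with tool x at world angle adeg"""
    s=r.get_state(); R=Ro.from_quat(s['eef_rot']).as_matrix()
    d=R.T@(np.array([x,y,z])-s['tool_pos'])*100
    a=np.degrees(np.arctan2(R[1,0],R[0,0]))
    yaw=-((adeg-a+180)%360-180)
    return d.round(2),round(yaw,1)
E
python3 - <<'E'
from h import *
th=.173; c=np.array([.6705,.0965])
u=-np.array([np.cos(th),np.sin(th)])
g=c+.130*u; print(g, go(*g,.20,180+np.degrees(th)))
print(viewer.camera_params('wrist'))
E
```

```text
[0.54244054 0.07412202] (array([-45.04, -31.38,   5.27]), np.float64(-36.8))
{'intrinsics': array([[322.60078271,   0.        , 316.26529332],
       [  0.        , 322.60078271, 200.48852463],
       [  0.        ,   0.        ,   1.        ]]), 'world_to_cam': array([[ 4.51322967e-01,  8.92360669e-01,  1.30352951e-04,
        -6.25153761e-01],
       [-8.44455828e-01,  4.27141682e-01, -3.23178492e-01,
         4.49356902e-02],
       [-2.88447455e-01,  1.45747799e-01,  9.46338018e-01,
        -3.91544866e-01],
       [ 0.00000000e+00,  0.00000000e+00,  0.00000000e+00,
         1.00000000e+00]])}
```

```bash
python3 -m inch '[[1,[-4,-2.5,0.5],-4],[1,[-8,-5.5,1],-8],[1,[-12,-8.5,1.5],-12],[1,[-16,-11,2],-16],[1,[-20,-14,2.5],-20],[1,[-24,-17,3],-24],[1,[-28,-20,3.5],-28],[1,[-32,-22,4],-32],[1,[-36,-25,4.5],-35],[1,[-40,-28,5],-36.8],[1,[-43,-30,5.2],-36.8],[1,[-45,-31.4,5.3],-36.8],[1,[-45,-31.4,5.3],-36.8],[1,[-45,-31.4,5.3],-36.8]]' 20
python3 - <<'E'
from h import *
im=viewer.snapshot('wrist'); cv2.imwrite('pics/w1.png',im[:,:,::-1])
p=viewer.camera_params('wrist')
th=.173; c=np.array([.6705,.0965])
def P(rr,a,z): return (c[0]+rr*np.cos(th+a),c[1]+rr*np.sin(th+a),z)
print('knob',proj(P(.16,np.pi,.075),p),'front pegs',proj(P(.107,np.pi*5/6,.063),p),proj(P(.107,np.pi*7/6,.063),p))
for d in viewer.outline_of('wrist','bolt_knob')[:3]:
    v,u=np.nonzero(d['pixels']); print(d['p'],d['bbox'])
E
```

```text
clock: 1.95
tool_pos: [0.5418, 0.0745, 0.1997]
eef_rot: [-0.086, 0.996, 0.0, 0.0]
contact_force: [-1.1, 0.5, 0.3]
opening: 0.002
knob [314.00008274 162.015908  ] front pegs [372.67051356 232.03537089] [255.40140487 231.8194984 ]
0.86 [300.8, 136.6, 22.2, 71.5]
```

View pics/w1.png

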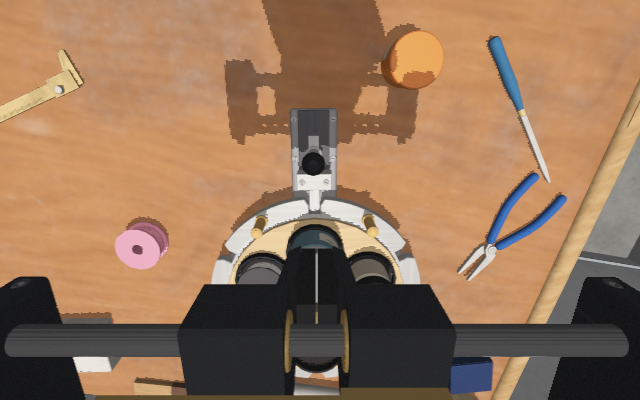

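The wrist view shows the knob at (313,162), against (314,162) predicted. The pegs at (259,226) and (371,226) agree within a few pixels. The pose holds, so I'll lower the closed fingers between the bridge and the rim, then push the bolt out.

```bash
python3 -m inch '[[1,[0,0,3],0],[1,[0,0,6],0],[1,[0,0,9],0],[1,[0,0,11],0],[1,[0,0,13],0],[1,[0,0,14],0],[1,[0,0,14],0],[1,[0,0,14],0]]'
python3 - <<'E'
from h import *
im=viewer.snapshot('wrist'); cv2.imwrite('pics/w2.png',im[:,:,::-1])
print(r.get_state()['contact_force'])
E
```

```text
clock: 2.85
tool_pos: [0.5421, 0.0751, 0.0603]
eef_rot: [-0.087, 0.996, 0.0, 0.0]
contact_force: [0.3, -0.3, 0.6]
opening: 0.003
[-0.45797981  0.02303659  0.18972627]
```

View pics/w2.png

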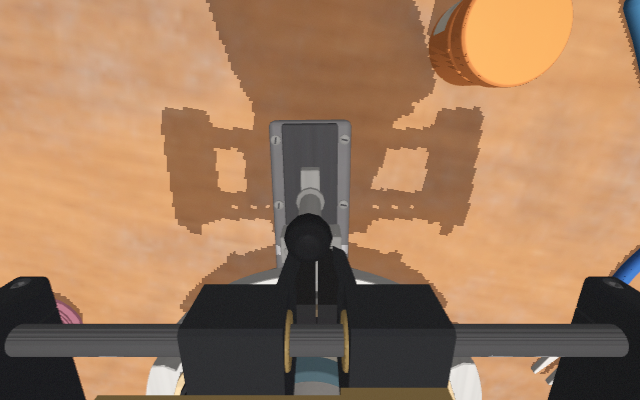

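The black ball stands at (308,237), just in front of the closed fingers, and nothing is touching. Pushing towards the front.

```bash
python3 -m inch '[[1,[0.5,0,0],0],[1,[1,0,0],0],[1,[1.3,0,0],0],[1,[1.6,0,0],0],[1,[1.9,0,0],0],[1,[2.2,0,0],0],[1,[2.5,0,0],0],[1,[2.7,0,0],0],[1,[2.9,0,0],0],[1,[2.9,0,0],0],[1,[2.9,0,0],0]]'
python3 - <<'E'
from h import *
s=r.get_state();print(s['contact_force'],s['tool_pos'])
im=viewer.snapshot('wrist'); cv2.imwrite('pics/w3.png',im[:,:,::-1])
crop(viewer.snapshot('top'),215,105,125,145,4,'top3.png')
E
```

```text
clock: 4.0
tool_pos: [0.5129, 0.0691, 0.0596]
eef_rot: [-0.087, 0.996, -0.0, -0.0]
contact_force: [0.2, -0.3, -0.3]
opening: 0.006
[ 0.22487876 -0.31684949 -0.32534344] [0.51290378 0.06907075 0.05955144]
```

View pics/w3.png

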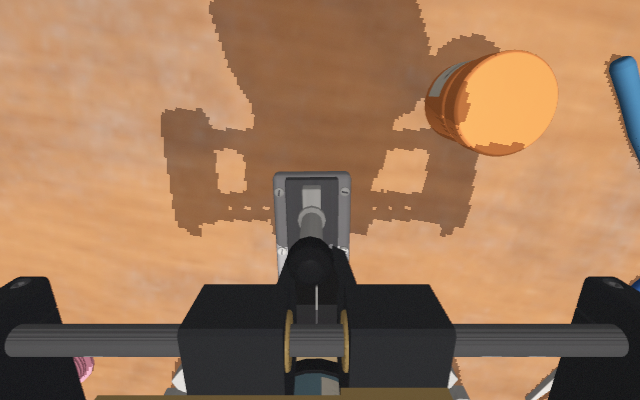

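```bash
python3 -m inch '[[1,[0.1,0,0],0],[1,[0.2,0,0],0],[1,[0.3,0,0],0],[1,[0.3,0,0],0]]'
python3 -m inch '[[1,[0.1,0,0],0],[1,[0.2,0,0],0],[1,[0.2,0,0],0]]'
python3 - <<'E'
from h import *
im=viewer.snapshot('wrist'); cv2.imwrite('pics/w4.png',im[:,:,::-1])
im=viewer.snapshot('side'); crop(im,200,180,190,100,4,'side4.png')
E
```

```text
clock: 4.5
tool_pos: [0.5124, 0.0691, 0.0599]
eef_rot: [-0.087, 0.996, 0.001, 0.002]
contact_force: [5.9, -0.0, -2.4]
opening: 0.007
clock: 4.8
tool_pos: [0.5122, 0.069, 0.06]
eef_rot: [-0.086, 0.996, 0.001, 0.004]
contact_force: [8.2, 0.3, -6.7]
opening: 0.003
```

View pics/side4.png

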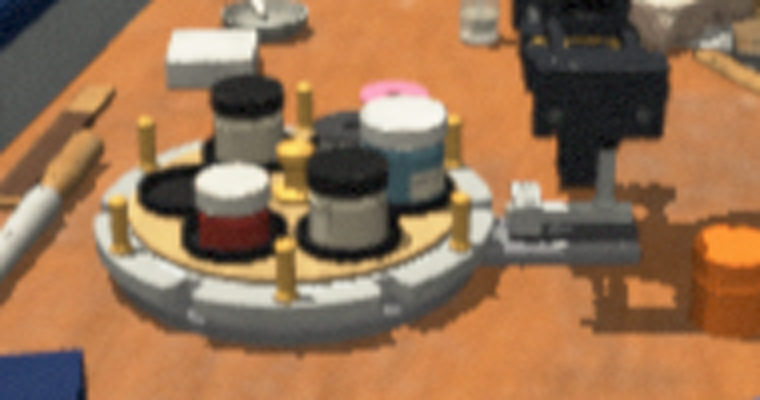

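View pics/w4.png

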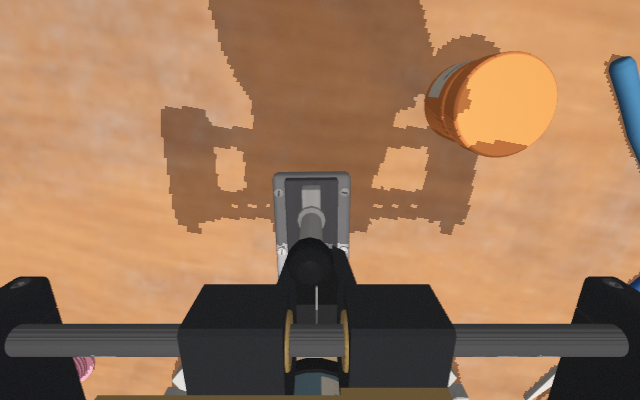

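The bolt is at its stop: the force rose to 8 N with no further movement. The side view shows the red body at (58,52) in the left-back pocket, which confirms the red pot. I'll back off, lift, and go to the left peg.

```bash
python3 -m inch '[[1,[-0.8,0,0],0],[1,[-1.6,0,0],0],[1,[-1.6,0,-2],0],[1,[-1.6,0,-5],0],[1,[-1.6,0,-9],0],[1,[-1.6,0,-9],0],[1,[-1.6,0,-9],0]]'
python3 - <<'E'
from h import *
crop(viewer.snapshot('top'),215,105,125,145,4,'top5.png')
th=.173; c=np.array([.6705,.0965])
a=th+np.pi/2
g=c+.107*np.array([np.cos(a),np.sin(a)]); print(g, go(*g,.15,np.degrees(a)),r.get_state()['q'])
E
```

```text
clock: 5.6
tool_pos: [0.5242, 0.0709, 0.1503]
eef_rot: [-0.087, 0.996, 0.0, 0.0]
contact_force: [-0.2, 0.4, 0.5]
opening: 0.001
[0.6520812  0.20190279] (array([-14.92,  10.7 ,  -0.09]), np.float64(90.0)) [ 0.00824695  0.74209974 -0.38025947  1.94310319  0.49967151  0.55094498
  1.03022008]
```

View pics/top5.png

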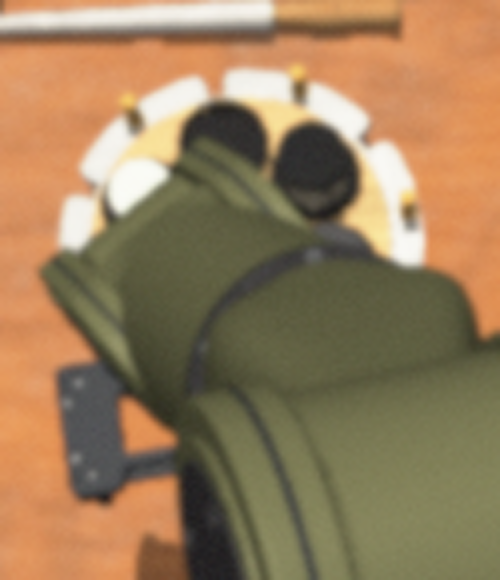

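```bash
python3 -m inch '[[1,[-1,1,0],8],[1,[-3,3,0],16],[1,[-5,5,0],24],[0.7,[-7,7,0],32],[0.65,[-9,8,0],40],[0.65,[-11,9,0],48]]'
python3 - <<'E'
from h import *
print(r.get_state()['q'])
E
```

```text
clock: 6.25
tool_pos: [0.6162, 0.1795, 0.1477]
eef_rot: [0.328, 0.945, -0.001, -0.002]
contact_force: [0.6, -0.3, -0.2]
opening: 0.255
[-0.27007335  0.84087842 -0.15856428  1.59689576  0.17891578  0.72214646
  0.3905906 ]
```

```bash
python3 - <<'E'
from h import *
th=.173; c=np.array([.6705,.0965])
a=th+np.pi/2
g=c+.107*np.array([np.cos(a),np.sin(a)]); print(go(*g,.15,np.degrees(a)))
E
```

```text
(array([-1.43,  3.98, -0.25]), np.float64(41.8))
```

```bash
python3 -m inch '[[0.65,[-0.5,1,-0.2],8],[0.65,[-1,2,-0.2],16],[0.65,[-1.4,3,-0.2],24],[0.65,[-1.4,4,-0.2],32],[0.65,[-1.4,4,-0.2],40],[0.65,[-1.4,4,-0.2],41.8],[0.65,[-1.4,4,-0.2],41.8],[0.65,[-1.4,4,-0.2],41.8]]'
python3 - <<'E'
from h import *
im=viewer.snapshot('wrist'); cv2.imwrite('pics/w6.png',im[:,:,::-1])
im=viewer.snapshot('side'); crop(im,200,180,190,100,4,'side6.png')
th=.173; c=np.array([.6705,.0965])
a=th+np.pi/2
g=c+.107*np.array([np.cos(a),np.sin(a)]); print(go(*g,.06,np.degrees(a)))
p=viewer.camera_params('wrist'); print(proj((*g,.063),p),proj((*g,.03),p))
E
```

```text
clock: 7.05
tool_pos: [0.6522, 0.2011, 0.1509]
eef_rot: [0.641, 0.768, -0.001, -0.0]
contact_force: [0.6, 0.6, 0.6]
opening: 0.35
(array([ 0.08, -0.02,  9.14]), np.float64(0.3))
[315.75542683 211.1204461 ] [315.82467941 197.0096833 ]
```

View pics/w6.png

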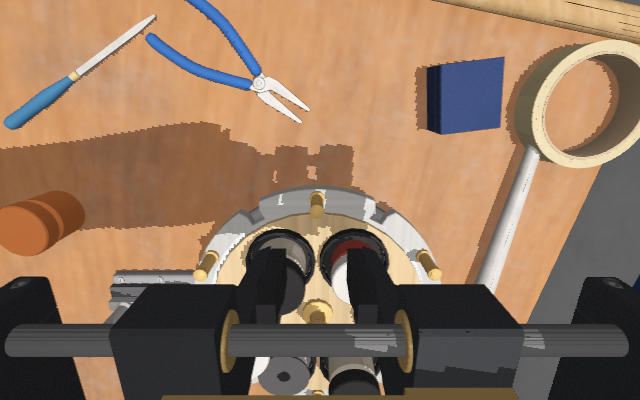

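View pics/side6.png

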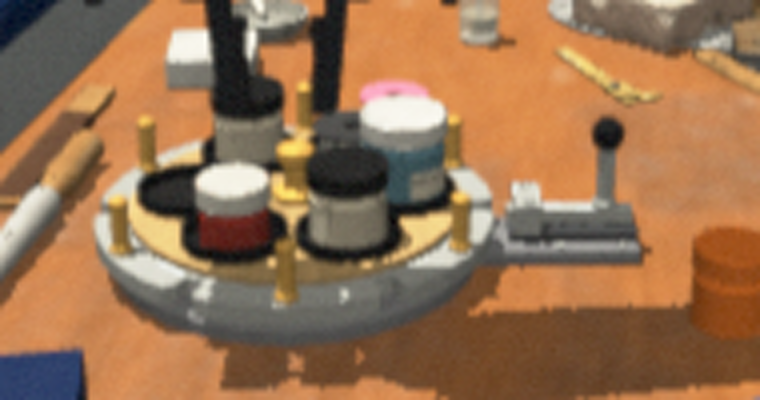

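The peg sits at (317,205), centred between the fingers (predicted (316,211)). The side view shows the bolt drawn and all jars standing. Lowering round the peg.

```bash
python3 -m inch '[[0.65,[0.1,0,3],0],[0.65,[0.1,0,5.5],0],[0.65,[0.1,0,7.5],0],[0.65,[0.1,0,9],0],[0.65,[0.1,0,9.1],0],[0.65,[0.1,0,9.1],0]]'
python3 - <<'E'
from h import *
th=.173; c=np.array([.6705,.0965])
print(r.get_state()['contact_force'])
for k in range(0,125,6):
    a=th+np.pi/2+np.radians(k)
    g=c+.107*np.array([np.cos(a),np.sin(a)]); print(k,*go(*g,.06,np.degrees(a)))
E
```

```text
clock: 7.75
tool_pos: [0.6528, 0.2025, 0.061]
eef_rot: [0.642, 0.767, 0.0, 0.0]
contact_force: [0.2, -1.0, 0.5]
opening: 0.348
[ 0.15312216 -0.95250605  0.45180961]
0 [-0.04 -0.08  0.1 ] 0.2
6 [-0.1 -1.2  0.1] -5.8
12 [-0.27 -2.31  0.1 ] -11.8
18 [-0.55 -3.39  0.09] -17.8
24 [-0.95 -4.44  0.09] -23.8
30 [-1.46 -5.44  0.09] -29.8
36 [-2.06 -6.38  0.09] -35.8
42 [-2.76 -7.25  0.09] -41.8
48 [-3.55 -8.05  0.09] -47.8
54 [-4.42 -8.76  0.09] -53.8
60 [-5.36 -9.37  0.09] -59.8
66 [-6.35 -9.88  0.09] -65.8
72 [ -7.4  -10.29   0.09] -71.8
78 [ -8.48 -10.58   0.09] -77.8
84 [ -9.58 -10.76   0.09] -83.8
90 [-10.7  -10.83   0.09] -89.8
96 [-11.82 -10.77   0.09] -95.8
102 [-12.93 -10.6    0.09] -101.8
108 [-14.01 -10.32   0.09] -107.8
114 [-15.06  -9.92   0.09] -113.8
120 [-16.06  -9.41   0.09] -119.8
```

```bash
python3 -m inch '[[0.65,[0,-0.6,0],-3],[0.65,[-0.1,-1.2,0],-6],[0.65,[-0.2,-1.7,0],-9],[0.65,[-0.3,-2.3,0],-12],[0.65,[-0.4,-2.8,0],-15],[0.65,[-0.55,-3.4,0],-18],[0.65,[-0.75,-3.9,0],-21],[0.65,[-0.95,-4.4,0],-24],[0.65,[-1.2,-4.9,0],-27],[0.65,[-1.45,-5.4,0],-30],[0.65,[-1.75,-5.9,0],-33],[0.65,[-2.05,-6.4,0],-36],[0.65,[-2.4,-6.8,0],-39],[0.65,[-2.75,-7.25,0],-42],[0.65,[-3.15,-7.65,0],-45],[0.65,[-3.55,-8.05,0],-48],[0.65,[-4,-8.4,0],-51],[0.65,[-4.4,-8.75,0],-54],[0.65,[-4.9,-9.1,0],-57],[0.65,[-5.35,-9.4,0],-60]]'
python3 - <<'E'
from h import *
im=viewer.snapshot('side'); crop(im,200,180,190,100,4,'side7.png')
th=.173; c=np.array([.6705,.0965])
s=r.get_state(); print(s['contact_force'],s['q'])
for k in range(60,125,6):
    a=th+np.pi/2+np.radians(k)
    g=c+.107*np.array([np.cos(a),np.sin(a)]); print(k,*go(*g,.06,np.degrees(a)))
E
```

```text
clock: 9.75
tool_pos: [0.571, 0.1336, 0.0624]
eef_rot: [0.171, 0.985, 0.001, 0.002]
contact_force: [0.6, 1.2, 0.6]
opening: 0.351
[ 0.12175283 -0.75951373  0.79829893] [-0.19003096  0.91759958 -0.20371951  1.81325171  0.38414407  0.446927
  0.56295806]
60 [0.09 0.09 0.23] 0.4
66 [ 0.04 -1.03  0.23] -5.6
72 [-0.13 -2.14  0.23] -11.6
78 [-0.41 -3.22  0.23] -17.6
84 [-0.8  -4.27  0.23] -23.6
90 [-1.31 -5.27  0.23] -29.6
96 [-1.91 -6.21  0.23] -35.6
102 [-2.61 -7.09  0.23] -41.6
108 [-3.39 -7.89  0.23] -47.6
114 [-4.26 -8.6   0.24] -53.6
120 [-5.2  -9.21  0.24] -59.6
```

View pics/side7.png

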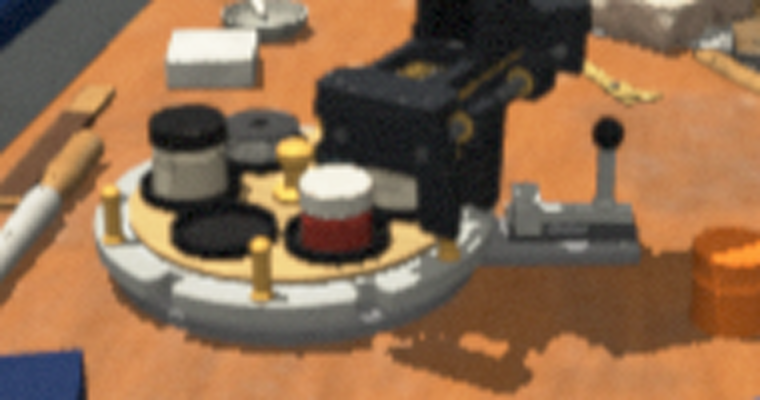

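It turns as intended: the red pot has moved towards the front, now at (335,210) in the crop, and the jars are standing. Next: the second 60°.

```bash
python3 -m inch '[[0.65,[0.05,-0.5,0.1],-3],[0.65,[0.05,-1.05,0.2],-6],[0.65,[0,-1.6,0.2],-9],[0.65,[-0.1,-2.15,0.2],-12],[0.65,[-0.25,-2.7,0.2],-15],[0.65,[-0.4,-3.2,0.2],-18],[0.65,[-0.6,-3.75,0.2],-21],[0.65,[-0.8,-4.25,0.2],-24],[0.65,[-1.05,-4.75,0.2],-27],[0.65,[-1.3,-5.25,0.2],-30],[0.65,[-1.6,-5.75,0.2],-33],[0.65,[-1.9,-6.2,0.2],-36],[0.65,[-2.25,-6.65,0.2],-39],[0.65,[-2.6,-7.1,0.2],-42],[0.65,[-3,-7.5,0.2],-45],[0.65,[-3.4,-7.9,0.2],-48],[0.65,[-3.8,-8.25,0.2],-51],[0.65,[-4.25,-8.6,0.2],-54],[0.65,[-4.7,-8.9,0.2],-57],[0.65,[-5.2,-9.2,0.2],-59.6]]'
python3 - <<'E'
from h import *
im=viewer.snapshot('side'); crop(im,200,180,190,100,4,'side8.png')
im=viewer.snapshot('wrist'); cv2.imwrite('pics/w8.png',im[:,:,::-1])
th=.173; c=np.array([.6705,.0965])
s=r.get_state(); print(s['contact_force'],s['q'])
for k in (117,120,123):
    a=th+np.pi/2+np.radians(k)
    g=c+.107*np.array([np.cos(a),np.sin(a)]); print(k,*go(*g,.06,np.degrees(a)))
E
```

```text
clock: 11.8
tool_pos: [0.5878, 0.0287, 0.0598]
eef_rot: [-0.34, 0.94, -0.001, 0.0]
contact_force: [-0.6, -0.5, -0.9]
opening: 0.346
[ 0.38851765 -0.73652284  0.41364639] [ 0.14747986  0.96130585 -0.48577061  1.79368854  0.77045708  0.58419617
  1.43601167]
117 [-0.01  0.56 -0.04] 2.7
120 [-0.    0.   -0.04] -0.3
123 [-0.02 -0.56 -0.04] -3.3
```

View pics/side8.png

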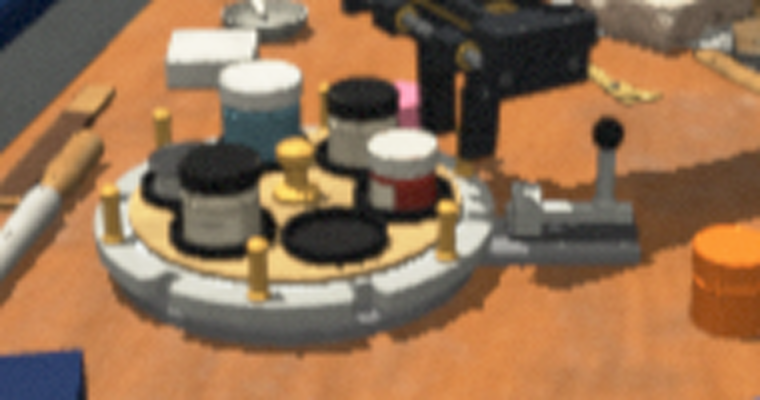

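View pics/w8.png

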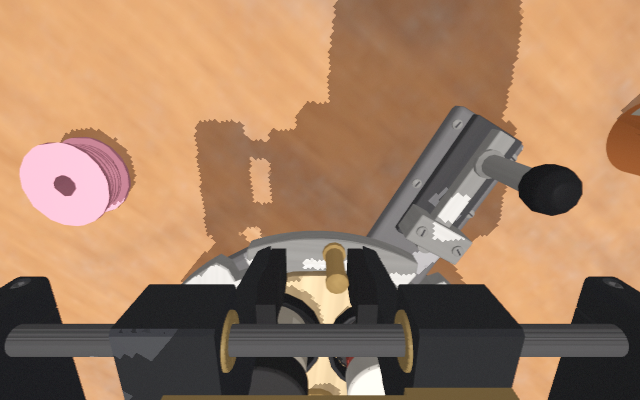

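The peg rests against the trailing finger at (337,265), so I'll close the jaws gently to bring it to the centre, then open again.

```bash
python3 -m inch '[[0.75,[0,0,0],0],[0.85,[0,0,0],0],[0.9,[0,0,0],0],[0.95,[0,0,0],0],[1,[0,0,0],0],[1,[0,0,0],0]]' 4
python3 -m inch '[[0.65,[0,0,0],0],[0.65,[0,0,0],0],[0.65,[0,0,0],0]]'
python3 -m inch '[[0.65,[0,0,-2],0],[0.65,[0,0,-5],0],[0.65,[0,0,-9],0],[0.65,[0,0,-9],0]]'
python3 - <<'E'
from h import *
th=.173; c=np.array([.6705,.0965])
u=-np.array([np.cos(th),np.sin(th)])
g=c+.215*u; print(g, go(*g,.15,180+np.degrees(th)))
E
```

```text
clock: 12.5
tool_pos: [0.5872, 0.0294, 0.0589]
eef_rot: [-0.34, 0.94, 0.0, 0.0]
contact_force: [-0.9, -0.9, 2.3]
opening: 0.11
clock: 12.8
tool_pos: [0.5871, 0.029, 0.0585]
eef_rot: [-0.34, 0.941, -0.0, -0.0]
contact_force: [0.3, -1.1, 0.5]
opening: 0.339
clock: 13.2
tool_pos: [0.5901, 0.0303, 0.1532]
eef_rot: [-0.34, 0.941, -0.0, 0.004]
contact_force: [0.6, -0.1, -0.5]
opening: 0.352
[0.45870935 0.05949026] (array([ 8.24, 10.64,  0.22]), np.float64(29.8))
```

```bash
python3 -m inch '[[1,[1.5,2,0],6],[1,[3.5,4.5,0],12],[1,[5.5,7,0],18],[1,[7,9,0.2],24],[1,[8.2,10.6,0.2],29.8],[1,[8.2,10.6,0.2],29.8],[1,[8.2,10.6,0.2],29.8]]' 20
python3 - <<'E'
from h import *
im=viewer.snapshot('wrist'); cv2.imwrite('pics/w9.png',im[:,:,::-1])
crop(viewer.snapshot('side'),200,180,190,100,4,'side9.png')
crop(viewer.snapshot('top'),215,105,125,145,4,'top9.png')
th=.173; c=np.array([.6705,.0965])
u=-np.array([np.cos(th),np.sin(th)])
g=c+.205*u; print(g, go(*g,.06,180+np.degrees(th)))
p=viewer.camera_params('wrist'); print(proj((*(c+.18*u),.075),p))
E
```

```text
clock: 13.9
tool_pos: [0.4569, 0.0583, 0.1466]
eef_rot: [-0.088, 0.996, -0.0, 0.0]
contact_force: [1.3, 0.4, 0.5]
opening: 0.01
[0.46856008 0.06121164] (array([-1.12,  0.12,  8.66]), np.float64(0.0))
[317.85641644 267.35677637]
```

View pics/w9.png

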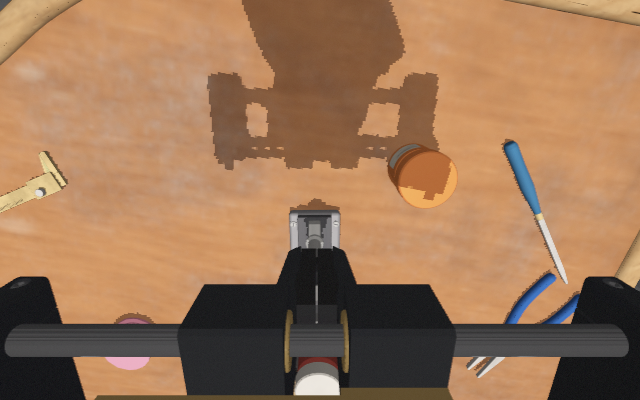

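View pics/top9.png

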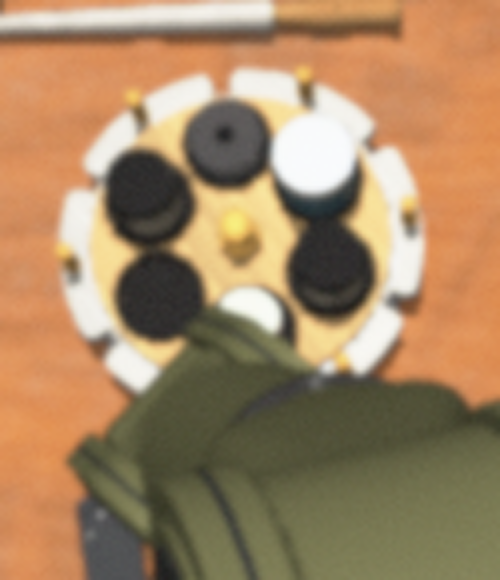

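View pics/side9.png

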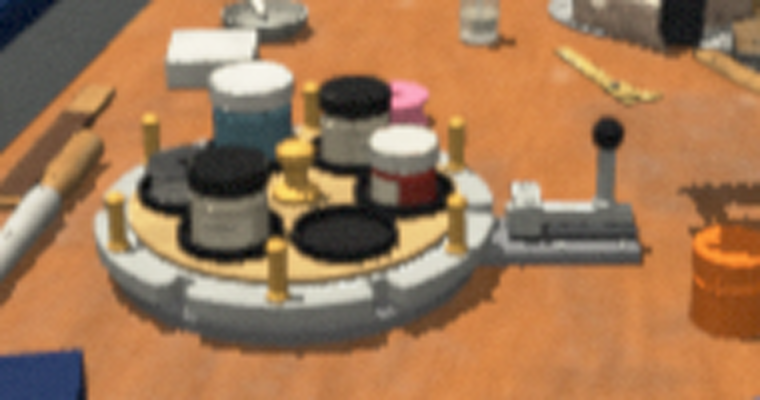

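The red pot is now at the front. Compared with the start, the pegs have moved about 1–2° clockwise (near peg at 277 against 286 in the side crop), so I'll measure the residual before bolting.

```bash
python3 - <<'E'
from h import *
p=viewer.camera_params('side')
th=.173; c=np.array([.6705,.0965])
def pk(a,dth,z=.048): 
    return proj((c[0]+.107*np.cos(th+a+dth),c[1]+.107*np.sin(th+a+dth),z),p)
A=cv2.imread('pics/side4.png').astype(float);B=cv2.imread('pics/side9.png').astype(float)
for ad in (30,90,150):
    a=np.radians(ad)
    u=(pk(a,0)-[200,180])*4; J=(pk(a,.01)-pk(a,-.01))/.02*np.pi/180*4
    out=[]
    x,y=[int(v) for v in u]
    T=A[y-22:y+14,x-16:x+17].astype(np.uint8)
    S=B[y-34:y+26,x-36:x+37].astype(np.uint8)
    m=cv2.matchTemplate(S,T,cv2.TM_CCOEFF_NORMED); _,v,_,l=cv2.minMaxLoc(m)
    print(ad,u.round(),'J/deg',J.round(2),'shift',(l[0]-20,l[1]-12),round(v,2))
E
```

```text
30 [119. 220.] J/deg [1.25 1.35] shift (-3, -3) 0.95
90 [284. 267.] J/deg [ 3.65 -0.02] shift (-8, 0) 0.96
150 [460. 219.] J/deg [ 1.59 -1.35] shift (-4, 2) 0.98
```

All three visible pegs agree: the turntable is 2.3° short. The nose would probably still catch, but I'll correct it by going back to the same peg and centring 2.3° further on.

```bash
python3 - <<'E'
from h import *
th=.173; c=np.array([.6705,.0965])
a=th+np.pi/2+np.radians(122.3)
g=c+.107*np.array([np.cos(a),np.sin(a)]); print(go(*g,.15,np.degrees(a)))
E
```

```text
(array([-12.58,  -5.6 ,  -0.33]), np.float64(-32.3))
```

```bash
python3 -m inch '[[0.65,[-2.5,-1,-0.3],-6],[0.65,[-5,-2.2,-0.3],-12],[0.65,[-8,-3.5,-0.3],-18],[0.65,[-10.5,-4.7,-0.3],-24],[0.65,[-12.6,-5.6,-0.3],-30],[0.65,[-12.6,-5.6,-0.3],-32.3],[0.65,[-12.6,-5.6,-0.3],-32.3],[0.65,[-12.6,-5.6,-0.3],-32.3]]' 4
python3 - <<'E'
from h import *
im=viewer.snapshot('wrist'); cv2.imwrite('pics/w10.png',im[:,:,::-1])
th=.173; c=np.array([.6705,.0965])
a=th+np.pi/2+np.radians(122.3)
g=c+.107*np.array([np.cos(a),np.sin(a)]); print(go(*g,.06,np.degrees(a)))
E
```

```text
clock: 14.85
tool_pos: [0.59, 0.0245, 0.1494]
eef_rot: [-0.36, 0.933, 0.0, -0.0]
contact_force: [0.7, -1.1, 0.6]
opening: 0.356
(array([-0.11, -0.1 ,  8.96]), np.float64(-0.0))
```

View pics/w10.png

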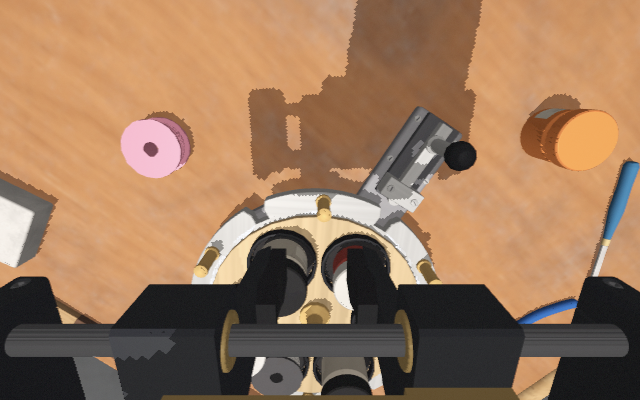

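The peg at (323,208) lies between the fingers, with its offset on the expected side. Lower, squeeze gently, open and lift.

```bash
python3 -m inch '[[0.65,[-0.1,-0.1,3],0],[0.65,[-0.1,-0.1,5.5],0],[0.65,[-0.1,-0.1,7.5],0],[0.65,[-0.1,-0.1,9],0],[0.65,[-0.1,-0.1,9],0],[0.75,[-0.1,-0.1,9],0],[0.85,[-0.1,-0.1,9],0],[0.9,[-0.1,-0.1,9],0],[0.95,[-0.1,-0.1,9],0],[1,[-0.1,-0.1,9],0],[1,[-0.1,-0.1,9],0],[1,[-0.1,-0.1,9],0]]' 4
python3 -m inch '[[0.65,[0,0,0],0],[0.65,[0,0,0],0],[0.65,[0,0,0],0],[0.65,[0,0,-2],0],[0.65,[0,0,-5],0],[0.65,[0,0,-9],0],[0.65,[0,0,-9],0],[0.65,[0,0,-9],0]]'
python3 - <<'E'
from h import *
crop(viewer.snapshot('side'),200,180,190,100,4,'side11.png')
p=viewer.camera_params('side')
th=.173; c=np.array([.6705,.0965])
A=cv2.imread('pics/side4.png');B=cv2.imread('pics/side11.png')
def pk(a,z=.048): return proj((c[0]+.107*np.cos(th+a),c[1]+.107*np.sin(th+a),z),p)
for ad in (30,90,150):
    x,y=[int(v) for v in (pk(np.radians(ad))-[200,180])*4]
    m=cv2.matchTemplate(B[y-34:y+26,x-36:x+37],A[y-22:y+14,x-16:x+17],cv2.TM_CCOEFF_NORMED); _,v,_,l=cv2.minMaxLoc(m)
    print(ad,'shift',(l[0]-20,l[1]-12),round(v,2))
u=-np.array([np.cos(th),np.sin(th)])
g=c+.215*u; print(g, go(*g,.15,180+np.degrees(th)))
E
```

```text
clock: 16.1
tool_pos: [0.5919, 0.0248, 0.0605]
eef_rot: [-0.36, 0.933, -0.0, 0.001]
contact_force: [-0.7, -0.7, 6.6]
opening: 0.109
clock: 16.9
tool_pos: [0.5919, 0.0246, 0.1503]
eef_rot: [-0.36, 0.933, -0.0, 0.001]
contact_force: [-0.0, 0.2, -0.9]
opening: 0.351
30 shift (2, 2) 0.97
90 shift (4, 0) 0.99
150 shift (2, -3) 0.96
[0.45870935 0.05949026] (array([ 7.44, 11.5 , -0.07]), np.float64(32.3))
```

View pics/side11.png

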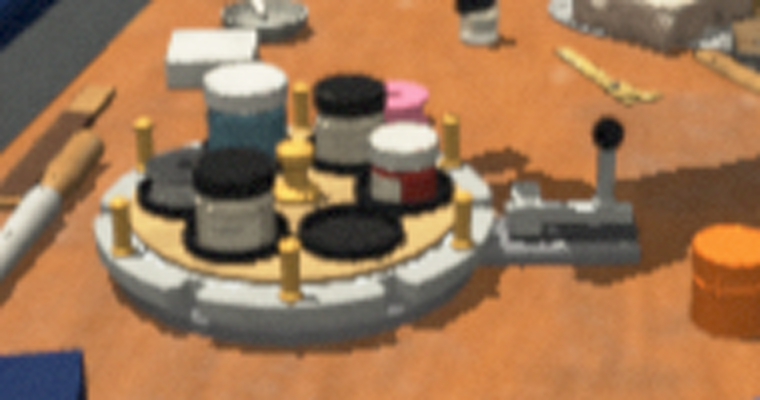

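Now about +1.2° off on all three pegs, which the nose will draw true. Going round to the front of the knob, and checking the dropper bottle in the full side view on the way.

```bash
python3 -m inch '[[1,[1.5,2,0],6],[1,[3.5,4.5,0],12],[1,[5.3,7.5,0],18],[1,[6.5,9.5,0],24],[1,[7.4,11.5,0],30],[1,[7.4,11.5,0],32.3],[1,[7.4,11.5,0],32.3],[1,[7.4,11.5,0],32.3]]' 20
python3 - <<'E'
from h import *
im=viewer.snapshot('side'); cv2.imwrite('pics/side12.png',im[:,:,::-1])
th=.173; c=np.array([.6705,.0965])
u=-np.array([np.cos(th),np.sin(th)])
g=c+.213*u; print(g, go(*g,.065,180+np.degrees(th)))
E
```

```text
clock: 17.75
tool_pos: [0.4603, 0.0598, 0.1492]
eef_rot: [-0.087, 0.996, -0.0, 0.0]
contact_force: [1.3, 0.4, 0.6]
opening: 0.002
[0.4606795  0.05983453] (array([-0.04,  0.01,  8.42]), np.float64(0.0))
```

View pics/side12.png

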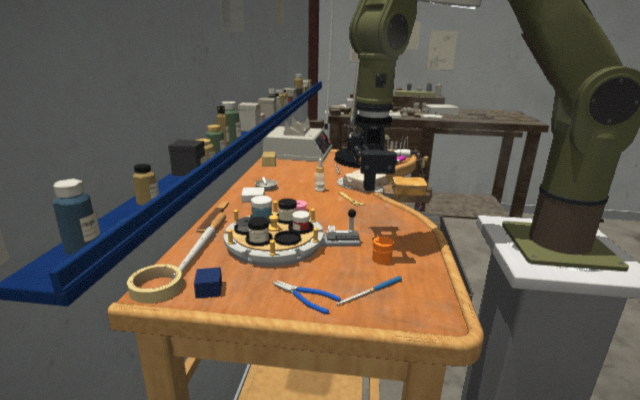

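All the surrounding tools are unmoved, and the dropper bottle stands at (319,180). Lower, then push the bolt home.

```bash
python3 -m inch '[[1,[0,0,3],0],[1,[0,0,6],0],[1,[0,0,8],0],[1,[0,0,8.5],0],[1,[0,0,8.5],0],[1,[0,0,8.5],0]]'
python3 -m inch '[[1,[-0.5,0,0],0],[1,[-1,0,0],0],[1,[-1.3,0,0],0],[1,[-1.6,0,0],0],[1,[-1.9,0,0],0],[1,[-2.2,0,0],0],[1,[-2.5,0,0],0],[1,[-2.8,0,0],0],[1,[-3.1,0,0],0],[1,[-3.3,0,0],0],[1,[-3.3,0,0],0]]'
python3 - <<'E'
from h import *
crop(viewer.snapshot('side'),200,180,190,100,4,'side13.png'); s=r.get_state()
print(s['contact_force'],np.linalg.norm(s['tool_pos'][:2]-[.6705,.0965]))
E
```

```text
clock: 18.4
tool_pos: [0.46, 0.0601, 0.0652]
eef_rot: [-0.086, 0.996, 0.0, 0.001]
contact_force: [0.1, 0.2, -0.0]
opening: 0.007
clock: 19.5
tool_pos: [0.492, 0.0659, 0.0646]
eef_rot: [-0.087, 0.996, 0.0, 0.0]
contact_force: [-2.1, 0.3, 1.1]
opening: 0.007
[-1.5427126  -0.94219849  0.3497365 ] 0.18104213015712078
```

View pics/side13.png

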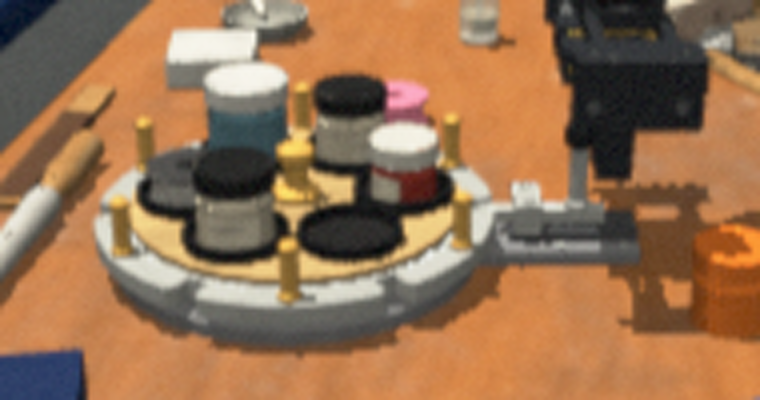

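The knob has moved in, but there's no stop yet (2 N). Continuing in small steps.

```bash
python3 -m inch '[[1,[-0.1,0,0],0],[1,[-0.2,0,0],0],[1,[-0.2,0,0],0]]'
python3 -m inch '[[1,[-0.1,0,0],0],[1,[-0.2,0,0],0],[1,[-0.2,0,0],0]]'
python3 -m inch '[[1,[-0.1,0,0],0],[1,[-0.2,0,0],0],[1,[-0.2,0,0],0]]'
```

```text
clock: 19.85
tool_pos: [0.4939, 0.0662, 0.0647]
eef_rot: [-0.087, 0.996, 0.0, 0.0]
contact_force: [-0.4, -0.6, 1.5]
opening: 0.006
clock: 20.15
tool_pos: [0.4959, 0.0666, 0.0647]
eef_rot: [-0.087, 0.996, 0.0, 0.0]
contact_force: [-1.7, -1.0, 1.6]
opening: 0.009
clock: 20.45
tool_pos: [0.4961, 0.0666, 0.0646]
eef_rot: [-0.087, 0.996, -0.0, -0.002]
contact_force: [-6.4, -0.5, 4.1]
opening: 0.003
```

Movement has stopped with the force rising, at r = 177 mm, which fits the bolt being home. One firmer nudge to make sure.

```bash
python3 -m inch '[[1,[-0.1,0,0],0],[1,[-0.2,0,0],0],[1,[-0.3,0,0],0],[1,[-0.3,0,0],0]]'
python3 -m inch '[[1,[0.8,0,0],0],[1,[2,0,0],0],[1,[3,0,0],0],[1,[3.2,0,-3],0],[1,[3.2,0,-8],0],[1,[3.2,0,-8],0],[1,[3.2,0,-8],0]]'
python3 - <<'E'
from h import *
s=r.get_state()
im=viewer.snapshot('side'); cv2.imwrite('pics/side14f.png',im[:,:,::-1]); crop(im,200,180,190,100,4,'side14.png')
crop(viewer.snapshot('wrist'),180,170,280,200,2.8,'w14.png')
p=viewer.camera_params('side')
th=.173; c=np.array([.6705,.0965])
A=cv2.imread('pics/side4.png');B=cv2.imread('pics/side14.png')
def pk(a,z=.048): return proj((c[0]+.107*np.cos(th+a),c[1]+.107*np.sin(th+a),z),p)
for ad in (30,90,150):
    x,y=[int(v) for v in (pk(np.radians(ad))-[200,180])*4]
    m=cv2.matchTemplate(B[y-34:y+26,x-36:x+37],A[y-22:y+14,x-16:x+17],cv2.TM_CCOEFF_NORMED); _,v,_,l=cv2.minMaxLoc(m)
    print(ad,'shift',(l[0]-20,l[1]-12),round(v,2))
# knob vs start
S0=cv2.imread('pics/side0.png'); S1=cv2.imread('pics/side14f.png')
T=S0[205:232,334:354]; m=cv2.matchTemplate(S1[195:242,315:375],T,cv2.TM_CCOEFF_NORMED); _,v,_,l=cv2.minMaxLoc(m); print('knob shift px',l[0]-19,l[1]-10,v)
E
```

```text
clock: 20.85
tool_pos: [0.4963, 0.0665, 0.0644]
eef_rot: [-0.087, 0.996, -0.001, -0.004]
contact_force: [-11.1, -0.3, 8.5]
opening: 0.008
clock: 21.55
tool_pos: [0.471, 0.062, 0.1458]
eef_rot: [-0.086, 0.996, 0.001, 0.002]
contact_force: [0.0, -0.4, -0.2]
opening: 0.004
30 shift (1, 1) 0.99
90 shift (2, 0) 0.98
150 shift (1, -3) 0.96
knob shift px 0 0 0.9977911710739136
```

View pics/side14.png

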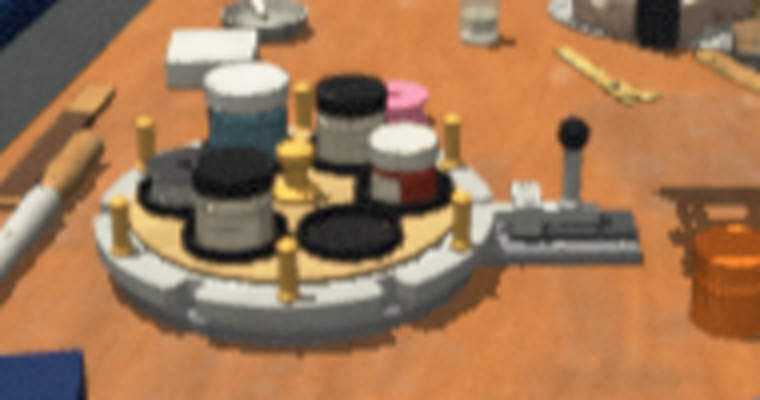

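View pics/w14.png

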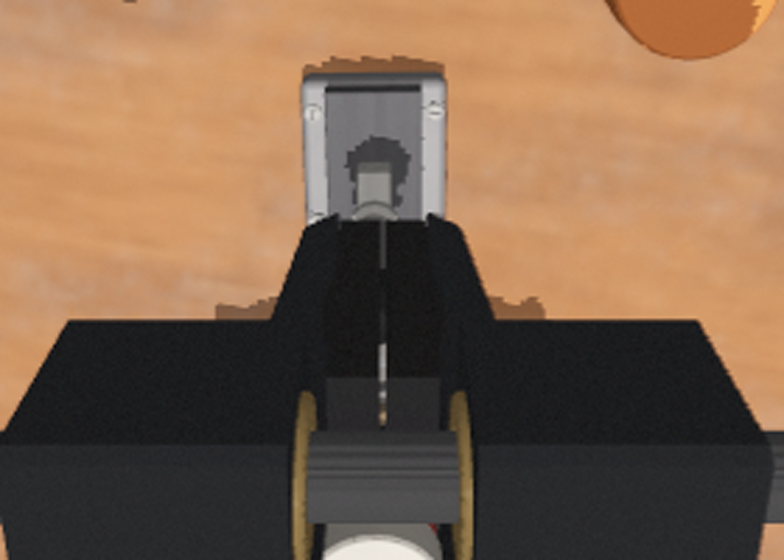

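```bash
python3 - <<'E'
import cv2
up=lambda n,s:cv2.resize(cv2.imread(n)[s],None,fx=8,fy=8,interpolation=cv2.INTER_CUBIC)
import numpy as np
T=up('pics/side0.png',np.s_[205:232,334:354]);S=up('pics/side14f.png',np.s_[200:237,324:364])
m=cv2.matchTemplate(S,T,cv2.TM_CCOEFF_NORMED);_,v,_,l=cv2.minMaxLoc(m);print('knob',(l[0]/8-10),l[1]/8-5,v)
for n,x,y in (('peg90',271,246),('peg150',315,234),('peg30',230,235)):
    T=up('pics/side0.png',np.s_[y-8:y+6,x-5:x+6]);S=up('pics/side14f.png',np.s_[y-12:y+10,x-9:x+10])
    m=cv2.matchTemplate(S,T,cv2.TM_CCOEFF_NORMED);_,v,_,l=cv2.minMaxLoc(m);print(n,l[0]/8-4,l[1]/8-4,v)
E
```

```text
knob 0.0 0.0 0.997717022895813
peg90 0.5 0.125 0.9705693125724792
peg150 0.0 -0.5 0.9683102369308472
peg30 0.125 0.125 0.9823472499847412
```

```bash
python3 - <<'E'
from plant import r
print(r.finish_job(), r.get_state()['clock'])
E
```

```text
the job is handed in; nothing more can be done
the job is handed in; nothing more can be done
```

The red pot now stands at the front, right behind the bolt, and the bolt is home in the notch. I handed the job in about 22 s into the 61 s allowed.

**What I did:** I pushed the bolt out to its stop. I then turned the turntable +120° counterclockwise by one rim peg, with the jaws held loosely round it. The first turn came out 2.3° short on the three pegs I could measure. I went back to the same peg and corrected it to about +1.2°, then pushed the bolt home from the front.

**Last checks:**
- **Bolt:** the knob is in the same place in the side picture as at the start, to about 0.1 px. It did not move under a last push of about 11 N.
- **Turntable:** the pegs are within about 0.5° of their starting pattern. This small offset stayed after bolting, and I took it to be play in the notch.
- **Jars and tools:** in the last side view all the jars are standing in their pockets. The tools look where they were, judged by eye from the side views rather than measured.
- **Robot:** the arm was clear of everything at hand-in. The largest wrist force I read was about 14 N.

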